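# Shim the rocking corner of a levelling stand

### The job

The square slab on the levelling stand rocks on one of its four corners. With the fingertips press down on the slab's corners one after another until you find the one that dips, then push down the shim tab beside that same corner until it lies fully flat, and move clear. Leave the other three tabs sticking up, lift nothing, and do not disturb the slab, the bowl on it or the things around.

Things in the scene. Friction and masses are not known exactly. Their poses are not given: they have to be found in the camera images.
- stand: low dark steel cross-shaped levelling stand, fixed on the modelling board at any yaw; origin at the centre of its underside, z up; four arms, 36 mm wide, run along its diagonals (45, 135, 225, 315 deg in its own frame) to 150 mm from its centre. 55 mm out on each arm is a round rubber foot, top 30 mm above the origin; the slab rests on these four
- slab: loose pale slab, 140 x 140 x 14 mm, corners clipped at 85 mm from its centre, 0.6 kg, level on the four feet; origin at the centre of its underside. One foot, no telling which, is springy: that corner alone dips 5 to 6 mm under 1 to 3 N, then stops hard, and springs back; the opposite corner lifts. The other three corners give less than 1 mm
- corner_a (a point): point on the slab's top face straight above a foot, 55 mm from the slab's centre along its 45 deg diagonal: the place to press that corner
- tab_a (a point): place to press the shim tab beside corner_a: on its top face, 28 mm out from its hinge. The tab, a steel leaf 24 mm wide, 4 mm thick, slopes up and outward to 50 mm from its hinge, which lies level 90 mm from the stand's centre on the 45 deg diagonal, 20 mm above its origin. Pressed flat, its top is level, 22 mm above the stand's origin, and this point is 118 mm from the centre
- shim_a (a joint): turn of the tab beside corner_a in rad: 0 sticks up at 34 deg, 0.60 is fully flat. Stiff: needs 7 to 9 N at the place to press, stays where left. Beside the springy foot it goes flat and its toe then props the slab; beside a solid foot the toe is in the way and the tab jams at about 0.3, still sloping
- corner_b (a point): point on the slab's top face straight above a foot, 55 mm from the slab's centre along its 135 deg diagonal: the place to press that corner
- tab_b (a point): place to press the shim tab beside corner_b: on its top face, 28 mm out from its hinge. The tab, a steel leaf 24 mm wide, 4 mm thick, slopes up and outward to 50 mm from its hinge, which lies level 90 mm from the stand's centre on the 135 deg diagonal, 20 mm above its origin. Pressed flat, its top is level, 22 mm above the stand's origin, and this point is 118 mm from the centre
- shim_b (a joint): turn of the tab beside corner_b in rad: 0 sticks up at 34 deg, 0.60 is fully flat. Stiff: needs 7 to 9 N at the place to press, stays where left. Beside the springy foot it goes flat and its toe then props the slab; beside a solid foot the toe is in the way and the tab jams at about 0.3, still sloping
- corner_c (a point): point on the slab's top face straight above a foot, 55 mm from the slab's centre along its 225 deg diagonal: the place to press that corner
- tab_c (a point): place to press the shim tab beside corner_c: on its top face, 28 mm out from its hinge. The tab, a steel leaf 24 mm wide, 4 mm thick, slopes up and outward to 50 mm from its hinge, which lies level 90 mm from the stand's centre on the 225 deg diagonal, 20 mm above its origin. Pressed flat, its top is level, 22 mm above the stand's origin, and this point is 118 mm from the centre
- shim_c (a joint): turn of the tab beside corner_c in rad: 0 sticks up at 34 deg, 0.60 is fully flat. Stiff: needs 7 to 9 N at the place to press, stays where left. Beside the springy foot it goes flat and its toe then props the slab; beside a solid foot the toe is in the way and the tab jams at about 0.3, still sloping
- corner_d (a point): point on the slab's top face straight above a foot, 55 mm from the slab's centre along its 315 deg diagonal: the place to press that corner
- tab_d (a point): place to press the shim tab beside corner_d: on its top face, 28 mm out from its hinge. The tab, a steel leaf 24 mm wide, 4 mm thick, slopes up and outward to 50 mm from its hinge, which lies level 90 mm from the stand's centre on the 315 deg diagonal, 20 mm above its origin. Pressed flat, its top is level, 22 mm above the stand's origin, and this point is 118 mm from the centre
- shim_d (a joint): turn of the tab beside corner_d in rad: 0 sticks up at 34 deg, 0.60 is fully flat. Stiff: needs 7 to 9 N at the place to press, stays where left. Beside the springy foot it goes flat and its toe then props the slab; beside a solid foot the toe is in the way and the tab jams at about 0.3, still sloping
- bowl: small fired-clay bowl, 44 mm across and 30 mm high, standing loose near the middle of the slab; origin at the centre of its foot
- clay: low lump of dark clay, 76 mm across, 33 mm high; origin under its centre; a bystander
- knife: broad wooden spatula, 170 mm long, lying flat; origin under its centre; a bystander
- roller: wooden rolling pin, 36 mm thick, 190 mm long, lying flat; origin under its centre; a bystander
- cup: paper cup 85 mm high full of thin wooden sticks reaching 165 mm; origin under its centre; a bystander
- jar: glass jar, 64 mm across, 75 mm high; origin under its centre; a bystander
- rib: flat wooden disc (potter's rib), 64 mm across, 7 mm thick; origin under its centre; a bystander

How it is judged:
By the outcome, as a careful person would: the job done as asked, in the order asked, and still so for the second after the job is handed in, with the robot touching nothing.
It also fails if it takes over 61 s, if anything falls off the work surface, if the arm or the gripper's body presses on something with over 40 N, if the wrist force passes 120 N, or if a joint passes its speed limit or range.

### The arm

A 7-joint arm with a two-finger parallel gripper is mounted at the origin on the work surface. World frame = base frame: x ahead of the robot, y to its left, z up, the work surface at z = 0. Lengths are in m, angles in rad, forces in N, time in s.
With the tool pointing down it reaches from about 0.35 to 0.9 m from the base axis. Payload 7.2 kg.
Tool frame: the origin (TCP) lies midway between the tips of the shut fingers; the grasp point (between the pads) lies bot.grip_point_offset behind it (bot.grip_point_offset is the distance from the TCP to the grasp point, in m); z points along the fingers, y is the direction in which the jaws open and shut (so a half turn about z gives the same grasp; the last joint's range is limited). The gripper opens to 88 mm and grips with 3 to 60 N. Pads are 20 mm wide; open, the fingers measure 115 mm over their backs; the gripper's body (75 mm by 178 mm) begins 61 mm behind the grasp point.
Start: joints at [1.034, 0.411, -0.013, 1.596, 0.006, 1.134, -0.082], TCP at [0.282, -0.558, 0.223] pointing down, gripper open.
Joint ranges: [-2.95, 2.95], [-0.29, 1.99], [-1.47, 1.44], [0.14, 2.54], [-1.03, 4.17], [0.13, 1.85], [-2.86, 2.86]. Speed limits (rad/s): [2.39, 2.39, 3.01, 3.01, 3.14, 3.14, 3.14].

### API

Orientations are given as a unit quaternion [x, y, z, w].
In Python, from plant import bot gives the robot as it stands. The module is installed in compiled form; this text tells all that it offers. Calls block until the motion is done:
- bot.move_ptp(position, orientation): joint-space move of the TCP to a pose.
- bot.move_linear(position, ori=None, v=0.15): straight line of the TCP; ori=None keeps the orientation; v is the mean speed in m/s.
- bot.set_joints(angles): joint-space move.
- bot.set_gripper(opening): opening from 0.0 (shut) to 1.0 (fully open); the grip force is fixed at half the most; returns when the fingers have stopped.
- bot.sleep(seconds).
- bot.inverse_kinematics(position, orientation): joint angles nearest the present ones, or None.
- bot.get_state(): the state.
- bot.read_camera(name): name is "scene" or "top" or "wrist"; returns the picture (400x640x3 uint8, red, green, blue); there is no depth.
- bot.get_calibration(name): a dict with "mtx" (3x3 intrinsics, pixels), "T" (4x4, takes a point from camera to world coordinates). Camera axes: x right, y down, z forward; pixel columns grow to the right and rows downward; lengths in m; the calibration is good to about 2 mm. A picture is of the moment at which its call begins: read the wrist's pose just before it. get_calibration takes no time and is no camera call; for the wrist camera it gives the pose at the moment of the call.
A pose or a line that the arm cannot do raises bot.PlanningError and nothing moves.
- bot.sign_off(): hands the job in, once; it reports no verdict.
The state is a dict: "time": time; "q": joint angles; "qd": joint speeds; "joint_efforts": joint torques, N m; "position": TCP position; "tool_rot": TCP orientation; "force": force on the tool from outside, world axes, zero at the start; "wrist_torque": the same for the moment, N m; "opening": opening from 0.0 (shut) to 1.0 (fully open).
Only numpy, scipy, OpenCV 4.12 (cv2) and the standard library are available. Lean on these libraries where they do the work, as an engineer would, in place of code of your own. Each camera call takes 0.05 s, during which the arm holds its last target.

## Working session

There is one attempt and no reset: what is moved stays moved. The work goes in short steps, each a Python script; the robot and the scene stay as the last script left them, time stands still between calls to the robot, and variables do not carry over. Pictures are saved under pics/ and viewed, and the job is handed in when it is done.

```bash
mkdir -p pics
python3 - <<'E'
from plant import bot
import cv2
for n in("scene","top","wrist"):
    c=bot.get_calibration(n); im=bot.read_camera(n); cv2.imwrite(f"pics/{n}0.png",im[:,:,::-1]); print(n,c["mtx"].round(1).tolist(),c["T"].round(4).tolist())
s=bot.get_state();print(s)
print(bot.grip_point_offset)
E
```

```text
scene [[509.3, 0.0, 326.3], [0.0, 509.3, 190.4], [0.0, 0.0, 1.0]] [[0.0283, 0.7537, -0.6566, 1.4459], [0.9994, -0.0097, 0.032, 0.0096], [0.0178, -0.6571, -0.7536, 1.0435], [0.0, 0.0, 0.0, 1.0]]
top [[389.8, 0.0, 318.8], [0.0, 389.8, 196.4], [0.0, 0.0, 1.0]] [[-0.008, -0.9817, 0.19, 0.413], [-0.9998, 0.0039, -0.0218, 0.0322], [0.0206, -0.1902, -0.9815, 0.9144], [0.0, 0.0, 0.0, 1.0]]
wrist [[288.9, 0.0, 313.7], [0.0, 288.9, 201.5], [0.0, 0.0, 1.0]] [[0.452, -0.8515, -0.2657, 0.3563], [-0.892, -0.4321, -0.1325, -0.5198], [-0.0019, 0.2969, -0.9549, 0.3852], [0.0, 0.0, 0.0, 1.0]]
{'time': 0.15, 'q': array([ 1.03382968,  0.41171   , -0.01270265,  1.59677935,  0.00564402,
        1.1342966 , -0.08222731]), 'qd': array([ 0.00166838, -0.0040772 ,  0.00041403, -0.0030495 ,  0.00098122,
        0.00069376,  0.00012252]), 'joint_efforts': array([ 2.06899029e-03, -5.88331282e+01,  6.42671194e-01, -2.91292763e+01,
       -5.37491462e-02,  1.57610408e-02,  1.62945944e-04]), 'position': array([ 0.28216315, -0.55728938,  0.22203582]), 'tool_rot': array([ 9.72656882e-01,  2.32246107e-01, -1.93929126e-04, -5.45572265e-04]), 'force': array([-0.66189974,  0.17143838, -0.15245476]), 'wrist_torque': array([ 0.02457983, -0.00847069, -0.01942707]), 'opening': 0.9976521306400248}
0.0187
```

View pics/top0.png

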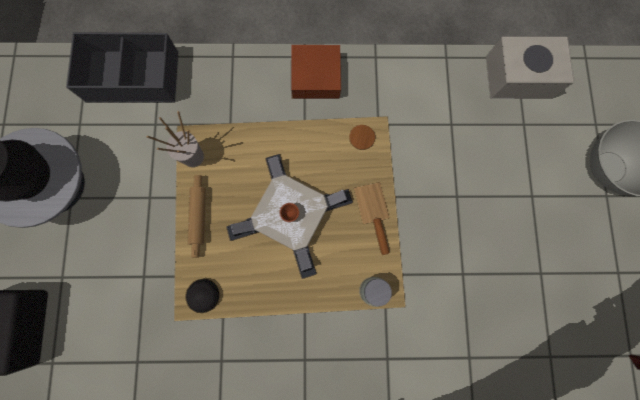

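View pics/scene0.png

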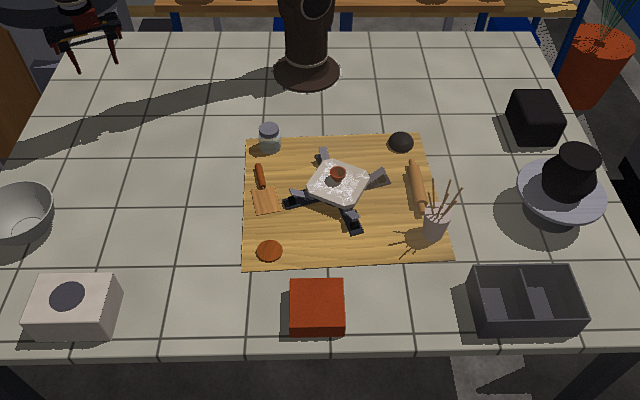

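Top view: slab around (290,212) with four tabs near (276,167), (338,199), (305,261), (242,229). Next I'll segment the slab in both fixed views.

```bash
cat > h.py <<'E'
import numpy as np, cv2
def ray(c,uv):
    K,T=c["mtx"],c["T"]; d=np.array([(uv[0]-K[0,2])/K[0,0],(uv[1]-K[1,2])/K[1,1],1.0])
    return T[:3,3],T[:3,:3]@d
def onplane(c,uv,z):
    o,d=ray(c,uv); return o+d*(z-o[2])/d[2]
def tri(c1,u1,c2,u2):
    o1,d1=ray(c1,u1);o2,d2=ray(c2,u2)
    A=np.stack([d1,-d2],1); t=np.linalg.lstsq(A,o2-o1,rcond=None)[0]
    a=o1+t[0]*d1;b=o2+t[1]*d2
    return (a+b)/2,np.linalg.norm(a-b)
def proj(c,p):
    T=c["T"]; q=T[:3,:3].T@(np.asarray(p)-T[:3,3]); q=c["mtx"]@(q/q[2]); return q[:2]
E
python3 - <<'E'
import cv2,numpy as np
t=cv2.imread("pics/top0.png");s=cv2.imread("pics/scene0.png")
a=cv2.resize(t[145:285,215:365],None,fx=5,fy=5,interpolation=cv2.INTER_CUBIC)[:600]
b=cv2.resize(s[140:245,265:405],None,fx=5,fy=5,interpolation=cv2.INTER_CUBIC)
cv2.imwrite("pics/tz.png",cv2.resize(t[145:285,215:365],None,fx=4,fy=4,interpolation=cv2.INTER_CUBIC));cv2.imwrite("pics/sz.png",b)
for n,im,(x0,y0,x1,y1) in(("top",t,(235,160,350,280)),("scene",s,(290,145,400,235))):
    h=cv2.cvtColor(im,cv2.COLOR_BGR2HSV); m=((h[...,1]<60)&(h[...,2]>110)).astype(np.uint8)
    k=np.zeros_like(m);k[y0:y1,x0:x1]=m[y0:y1,x0:x1]
    cs=cv2.findContours(k,0,1)[0];c=max(cs,key=cv2.contourArea)
    hu=cv2.convexHull(c);ap=cv2.approxPolyDP(hu,2,True)
    print(n,cv2.contourArea(c),cv2.contourArea(hu),ap[:,0].tolist())
E
```

```text
top 3625.5 3723.0 [[282, 175], [322, 194], [326, 204], [307, 244], [296, 249], [255, 229], [251, 218], [271, 179]]
scene 2044.0 2450.5 [[320, 147], [326, 146], [368, 174], [370, 180], [355, 204], [342, 205], [308, 191], [306, 184]]
```

View pics/tz.png

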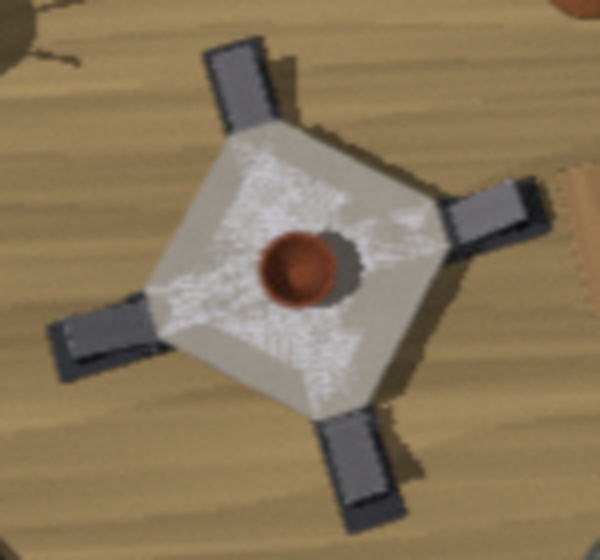

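View pics/sz.png

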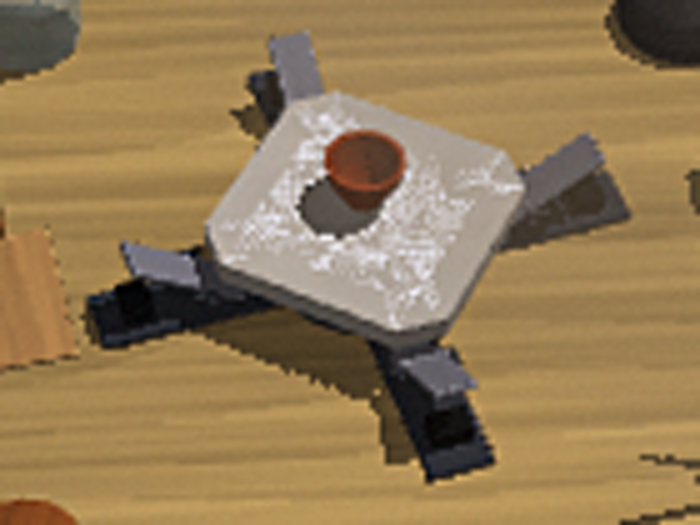

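Run:
```python
from plant import bot
from h import *
ct,cs=bot.get_calibration("top"),bot.get_calibration("scene")
t=np.array([[(231,135),(275,120)],[(440,205),(447,258)],[(368,408),(315,420)],[(160,338),(147,295)]]).mean(1)/4+[215,145]
s=np.array([[(443,322),(395,330)],[(210,245),(207,222)],[(288,97),(338,93)],[(520,165),(524,190)]]).mean(1)/5+[265,140]
# bottom-of-zoom pixel centre shift is sub-pixel
P=[]
for a,b in zip(t,s):
    p,e=tri(ct,a,cs,b);P.append(p);print(p.round(4),round(e,4))
P=np.array(P);c=P.mean(0);print("c",c)
for z in (c[2],0.055,0.06,.065):
  Q=np.array([onplane(ct,a,z) for a in t]);cq=Q.mean(0);d=Q-cq
  ang=np.degrees(np.arctan2(d[:,1],d[:,0]));S=np.array([onplane(cs,b,z) for b in s]).mean(0)
  print(z,cq[:2].round(4),S[:2].round(4),np.linalg.norm(d,axis=1).round(4),ang.round(1))
# board corners on z=0.02: 
g=cv2.imread("pics/top0.png");h=cv2.cvtColor(g,cv2.COLOR_BGR2HSV)
# arm tips: stand outline at arm ends
tz=np.array([[(207,50),(262,38)],[(536,178),(551,228)],[(405,513),(352,532)],[(48,326),(66,382)]]).mean(1)/4+[215,145]
for z in(.02,.03):
  A=np.array([onplane(ct,a,z) for a in tz]);print(z,A[:,:2].round(4).tolist(),A.mean(0).round(4),np.linalg.norm(A-A.mean(0),axis=1).round(3))
```

```text
[0.6271 0.1065 0.0455] 0.0021
[ 0.5657 -0.0008  0.0487] 0.0038
[0.4639 0.0567 0.0473] 0.0039
[0.5197 0.1651 0.039 ] 0.009
c [0.54410193 0.08187139 0.04512042]
0.04512041900470504 [0.5441 0.0793] [0.544 0.084] [0.0872 0.0851 0.0837 0.0843] [  17.5  -74.9 -163.   107.4]
0.055 [0.5426 0.0787] [0.5529 0.0833] [0.0862 0.0841 0.0828 0.0833] [  17.5  -74.9 -163.   107.4]
0.06 [0.5418 0.0785] [0.5574 0.0829] [0.0857 0.0836 0.0823 0.0829] [  17.5  -74.9 -163.   107.4]
0.065 [0.5411 0.0782] [0.5619 0.0825] [0.0852 0.0832 0.0818 0.0824] [  17.5  -74.9 -163.   107.4]
0.02 [[0.6845, 0.1192], [0.5874, -0.0627], [0.4048, 0.0346], [0.5006, 0.2178]] [0.5443 0.0772 0.02  ] [0.146 0.146 0.146 0.147]
0.03 [[0.6815, 0.1183], [0.5854, -0.0616], [0.4049, 0.0345], [0.4996, 0.2157]] [0.5429 0.0767 0.03  ] [0.145 0.145 0.144 0.146]
```

```bash
cat >> h.py <<'E'
def quat(a):
    from scipy.spatial.transform import Rotation as R
    c,s=np.cos(a),np.sin(a)
    return R.from_matrix(np.array([[c,s,0],[s,-c,0],[0,0,-1]])).as_quat()
E
python3 - <<'E'
from plant import bot
from h import *
import json
a=np.radians(17)
q=quat(a)
bot.set_gripper(0.0)
print(bot.get_state()["time"])
p=np.array([.544,.08,.2])-0.07*np.array([np.cos(a),np.sin(a),0])
bot.move_ptp(p,q)
bot.sleep(.3)
c=bot.get_calibration("wrist");im=bot.read_camera("wrist");cv2.imwrite("pics/w1.png",im[:,:,::-1])
json.dump({k:v.tolist() for k,v in c.items() if k in("mtx","T")},open("w1.json","w"))
s=bot.get_state();print(s["time"],s["position"],p,s["force"],s["q"])
E
```

```text
1.4917
4.15 [0.47708347 0.05929589 0.19997326] [0.47705867 0.05953398 0.2       ] [ 0.34002205  0.52574757 -0.11502415] [ 0.27332134  0.24125087 -0.57791609  1.93364955  0.154685    1.01021468
 -1.64849423]
```

View pics/w1.png

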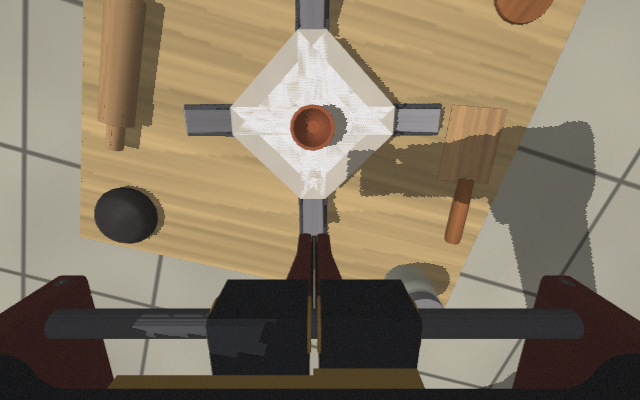

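Wrist view: the slab is clear, its clipped corners at about (314,29), (394,120), (313,198), (232,120), with the bowl at (312,127). I'll fit the slab outline here.

Run:
```python
from plant import bot
from h import *
import json
cw={k:np.array(v) for k,v in json.load(open("w1.json")).items()}
ct,cs=bot.get_calibration("top"),bot.get_calibration("scene")
im=cv2.imread("pics/w1.png");h=cv2.cvtColor(im,cv2.COLOR_BGR2HSV)
m=((h[...,1]<50)&(h[...,2]>125)).astype(np.uint8);k=np.zeros_like(m);k[15:215,215:410]=m[15:215,215:410]
k=cv2.morphologyEx(k,cv2.MORPH_OPEN,np.ones((3,3)))
c=max(cv2.findContours(k,0,1)[0],key=cv2.contourArea);ap=cv2.approxPolyDP(cv2.convexHull(c),2.5,True)[:,0].astype(float)
print(ap.tolist())
w=np.array([[(300,29),(328,29)],[(394,104),(394,134)],[(327,199),(299,199)],[(231,134),(231,106)]],float).mean(1)
for z in(.045,.05,.055):
  Q=np.array([onplane(cw,a,z) for a in w]);d=Q-Q.mean(0)
  print(z,Q.mean(0)[:2].round(4),np.linalg.norm(d,axis=1).round(4),np.degrees(np.arctan2(d[:,1],d[:,0])).round(1))
t=np.array([[(231,135),(275,120)],[(440,205),(447,258)],[(368,408),(315,420)],[(160,338),(147,295)]]).mean(1)/4+[215,145]
s=np.array([[(443,322),(395,330)],[(210,245),(207,222)],[(288,97),(338,93)],[(520,165),(524,190)]]).mean(1)/5+[265,140]
for i in range(4):
  print(tri(cw,w[i],ct,t[i])[0].round(4),tri(cw,w[i],cs,s[i])[0].round(4))
# flat: board edge points? tab outer ends in wrist
ends=np.array([[(441,104),(440,134)],[(185,107),(187,135)]]).mean(1)
for z in(.03,.05,.055):print(z,[onplane(cw,e,z)[:2].round(4).tolist() for e in ends])
cv2.imwrite("pics/wz.png",cv2.resize(im[0:240,170:460],None,fx=2.5,fy=2.5,interpolation=cv2.INTER_CUBIC))
```

```text
[[303.0, 15.0], [326.0, 29.0], [394.0, 106.0], [392.0, 134.0], [321.0, 214.0], [304.0, 214.0], [233.0, 135.0], [231.0, 105.0]]
0.045 [0.5477 0.0821] [0.0856 0.0859 0.0872 0.0869] [  16.2  -72.1 -163.   106.8]
0.05 [0.5478 0.0821] [0.0842 0.0845 0.0858 0.0856] [  16.2  -72.1 -163.   106.8]
0.055 [0.548  0.0822] [0.0829 0.0832 0.0845 0.0842] [  16.2  -72.1 -163.   106.8]
[ 0.6538  0.114  -0.0609] [0.6292 0.1066 0.0481]
[ 0.5732 -0.0052  0.0187] [0.5731 0.0022 0.0563]
[0.4639 0.0556 0.0427] [0.4658 0.0578 0.0494]
[0.5208 0.1634 0.0406] [0.522  0.1678 0.0416]
0.03 [[0.5899, -0.0529], [0.5054, 0.2168]]
0.05 [[0.5879, -0.0447], [0.5084, 0.2088]]
0.055 [[0.5874, -0.0426], [0.5092, 0.2068]]
```

View pics/wz.png

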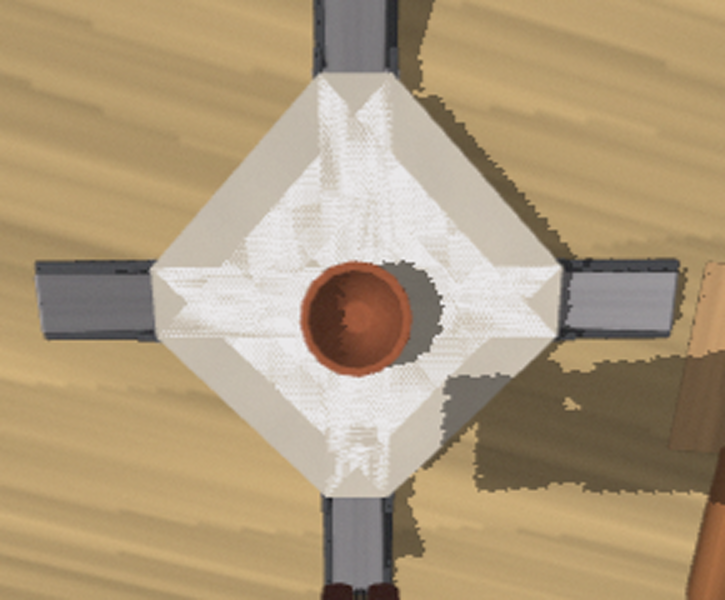

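Three views agree: centre about (0.546, 0.081), top about z 0.05, diagonals at 17.2° + k·90°, corner radius 85 mm. The tab tips at 133 mm also fit. I'll probe the nearest corner first.

```bash
cat >> h.py <<'E'
C=np.array([.5465,.0815]); YAW=np.radians(17.2)
def spot(k,r):
    a=YAW+k*np.pi/2; return C+r*np.array([np.cos(a),np.sin(a)])
def fz(bot,n=5):
    F=[]
    for _ in range(n): F.append(bot.get_state()["force"][2]); bot.sleep(.01)
    return np.mean(F)
def probe(bot,k,ztop=.057,fmax=5.,zmin=.036):
    x,y=spot(k,.055); q=quat(YAW)
    p0=bot.get_state()["position"]
    bot.move_linear([x,y,max(ztop+.04,.1)],q,v=.25) 
    bot.move_linear([x,y,ztop],q,v=.12); bot.sleep(.1)
    b=fz(bot); log=[]; z=ztop
    while z>zmin:
        z-=.001
        bot.move_linear([x,y,z],q,v=.02); f=fz(bot,3)-b
        s=bot.get_state(); log.append((round(z*1e3,1),round(s["position"][2]*1e3,2),round(f,2)))
        if f>fmax: break
    bot.move_linear([x,y,.1],q,v=.2)
    print(k,log,"t",round(bot.get_state()["time"],2))
    return log
E
python3 - <<'E'
from plant import bot
from h import *
probe(bot,2)
E
```

```text
2 [(56.0, np.float64(56.2), np.float64(0.21)), (55.0, np.float64(54.93), np.float64(0.05)), (54.0, np.float64(53.93), np.float64(0.03)), (53.0, np.float64(52.95), np.float64(-0.29)), (52.0, np.float64(51.95), np.float64(0.68)), (51.0, np.float64(50.94), np.float64(-0.45)), (50.0, np.float64(49.95), np.float64(0.15)), (49.0, np.float64(48.96), np.float64(-0.0)), (48.0, np.float64(48.41), np.float64(5.1))] t 8.24
```

Solid: contact at 48.5 mm and 5 N within about half a millimetre. On to the next ones, stopping once one dips.

Run:
```python
from plant import bot
from h import *
for k in (3,0,1):
    L=probe(bot,k,ztop=.052)
    zs=[p for _,p,f in L if f>.8]
    if len(zs)>=4: print("DIP",k); break
```

```text
3 [(51.0, np.float64(51.28), np.float64(-0.32)), (50.0, np.float64(49.94), np.float64(-0.17)), (49.0, np.float64(48.92), np.float64(-0.36)), (48.0, np.float64(48.43), np.float64(5.34))] t 10.9
0 [(51.0, np.float64(51.29), np.float64(0.13)), (50.0, np.float64(49.95), np.float64(-0.46)), (49.0, np.float64(48.92), np.float64(-0.0)), (48.0, np.float64(48.42), np.float64(5.44))] t 13.56
1 [(51.0, np.float64(51.3), np.float64(-0.17)), (50.0, np.float64(50.0), np.float64(-0.02)), (49.0, np.float64(48.93), np.float64(-0.36)), (48.0, np.float64(48.14), np.float64(1.08)), (47.0, np.float64(47.11), np.float64(3.22)), (46.0, np.float64(46.1), np.float64(3.71)), (45.0, np.float64(45.09), np.float64(4.12)), (44.0, np.float64(44.09), np.float64(4.18)), (43.0, np.float64(43.22), np.float64(4.9)), (42.0, np.float64(42.88), np.float64(12.82))] t 17.9
DIP 1
```

Corner k=1 (107° world, nearest the roller) yields 5.5 mm at about 3–4 N and then stops hard. With the slab top at 48.6 mm, the flat tab top should be at about 26.6 mm, so I'll press that tab.

Run:
```python
from plant import bot
from h import *
x,y=spot(1,.118); q=quat(YAW)
bot.move_linear([x,y,.1],q,v=.2); bot.move_linear([x,y,.066],q,v=.12); bot.sleep(.1)
b=fz(bot); z=.066; log=[]
while z>.0215:
    z-=.0015 if z>.03 else .0007
    bot.move_linear([x,y,z],q,v=.03); s=bot.get_state(); f=fz(bot,2)-b
    log.append((round(z*1e3,1),round(float(s["position"][2])*1e3,2),round(float(f),1)))
    if f>24 : break
bot.sleep(.3); s=bot.get_state(); print(s["position"],s["force"]-[0,0,b],spot(1,.118))
print(log)
bot.move_linear([x,y,.12],q,v=.15)
bot.sleep(.1)
c=bot.get_calibration("wrist");im=bot.read_camera("wrist");cv2.imwrite("pics/w2.png",im[:,:,::-1])
print(bot.get_state()["time"])
```

```text
[0.51162628 0.19487668 0.02572367] [-7.14478379  0.05520348 26.82157984] [0.51160645 0.19422285]
[(64.5, 64.81, 0.3), (63.0, 62.92, -0.6), (61.5, 61.38, -0.3), (60.0, 59.88, -0.8), (58.5, 58.37, -0.7), (57.0, 56.87, -0.7), (55.5, 55.39, 0.1), (54.0, 53.91, -0.0), (52.5, 52.39, 0.3), (51.0, 50.9, -0.0), (49.5, 49.39, 0.2), (48.0, 48.16, 1.3), (46.5, 46.76, 3.4), (45.0, 45.2, 3.5), (43.5, 43.64, 3.1), (42.0, 42.03, 3.1), (40.5, 40.47, 2.4), (39.0, 38.93, 2.9), (37.5, 37.41, 3.1), (36.0, 35.96, 4.1), (34.5, 34.47, 3.7), (33.0, 32.98, 4.5), (31.5, 31.44, 3.9), (30.0, 29.97, 3.8), (29.3, 29.36, 4.4), (28.6, 28.67, 5.4), (27.9, 27.99, 5.1), (27.2, 27.29, 4.9), (26.5, 26.62, 5.2), (25.8, 26.21, 8.7), (25.1, 26.04, 14.8), (24.4, 25.9, 20.6), (23.7, 25.74, 27.0)]
28.9833
```

View pics/w2.png

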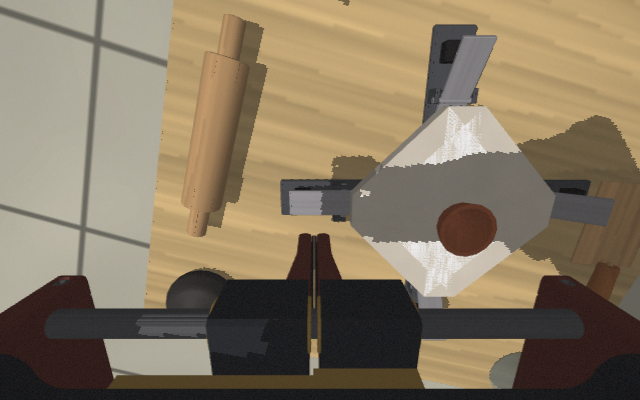

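The hard stop came at about 26 mm, which matches flat (a jam at 0.3 rad would stop roughly 8 mm higher), and the left tab (about (305,202)) lies along its arm. I'll move clear and check from the fixed cameras.

Run:
```python
from plant import bot
from h import *
bot.move_linear([.40,.19,.26],v=.25) 
bot.move_ptp([.30,-.45,.28],quat(YAW))
for n in("top","scene"):
    cv2.imwrite(f"pics/{n}3.png",bot.read_camera(n)[:,:,::-1])
t=cv2.imread("pics/top3.png");s=cv2.imread("pics/scene3.png")
a=cv2.resize(t[145:285,215:365],None,fx=4,fy=4,interpolation=cv2.INTER_CUBIC)
cv2.imwrite("pics/tz3.png",a)
cv2.imwrite("pics/sz3.png",cv2.resize(s[140:245,265:405],None,fx=5,fy=5,interpolation=cv2.INTER_CUBIC))
st=bot.get_state();print(st["time"],st["force"])
for n,i in(("top",t),("scene",s)):
    d=cv2.absdiff(i,cv2.imread(f"pics/{n}0.png")).max(2)>50
    r=d[115:325,165:410] if n=="top" else d[120:280,235:465]
    nn,_,S,cc=cv2.connectedComponentsWithStats(r.astype(np.uint8)); print(n,[(S[j][:5].tolist()) for j in range(1,nn) if S[j][4]>8])
```

```text
32.2583 [-0.25938008 -0.4790419  -0.50836363]
top [[67, 117, 13, 4, 19]]
scene [[136, 47, 16, 15, 93]]
```

View pics/tz3.png

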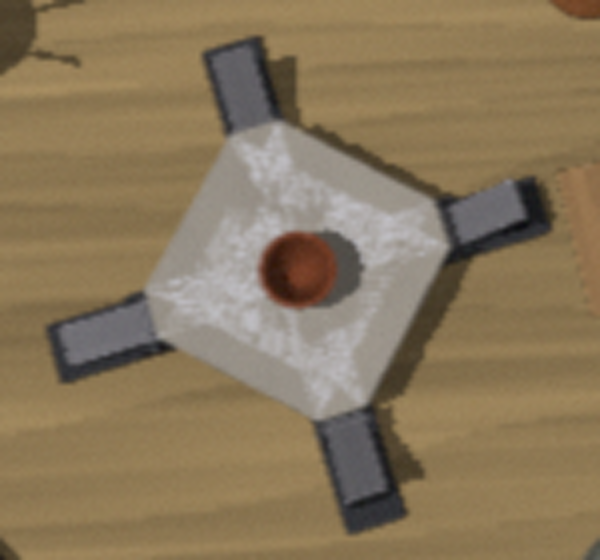

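View pics/sz3.png

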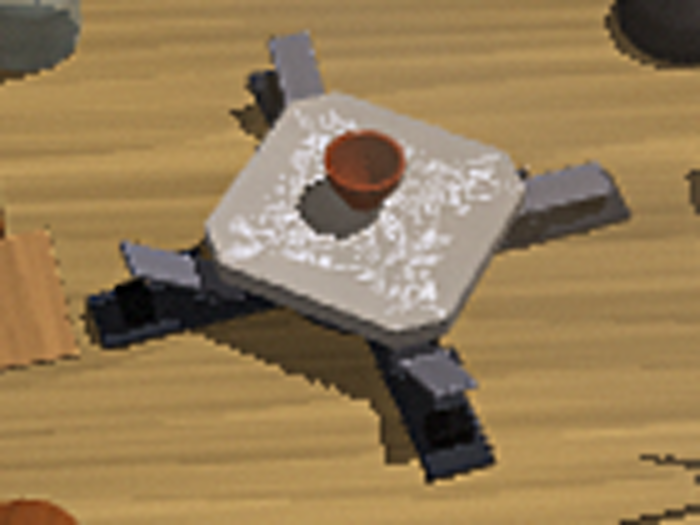

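Run:
```python
from plant import bot
from h import *
cs=bot.get_calibration("scene");ct=bot.get_calibration("top")
for name,r,z in(("flat",.14,.0266),("jam .3",.1378,.0405)):
    p=[*spot(1,r),z]; print(name,(proj(cs,p)-[265,140])*5,(proj(ct,p)-[215,145])*4)
bot.sign_off(); print(bot.get_state()["time"])
```

```text
flat [601.17690347 173.29976242] [ 59.43959333 344.95414082]
jam .3 [600.13189927 156.75759258] [ 58.19936869 341.22226885]
the job is handed in; nothing more can be done
the job is handed in; nothing more can be done
```

I found the springy corner and pushed its shim tab flat, then moved clear and handed the job in at about 32 s of the 61 s limit.

- **Finding the corner:** I pressed the four corners in turn. Three were solid, reaching 5 N within about half a millimetre. The fourth, on the side nearest the roller (107° in world), dipped about 5.5 mm at 1–4 N and then stopped hard.
- **Pressing the tab:** I pushed the tab beside that corner down to a hard stop at about 26 mm. The flat height I expected was 26.6 mm, and a jammed tab would have stopped roughly 8 mm higher. The peak press was about 27 N.
- **Final checks:** The tab's outer end in the scene picture is at about (604, 177) in the enlarged view. A flat tab should be at (601, 173) and a jammed one at (600, 157), so it reads as flat. In the before/after comparison of both fixed cameras, only that tab changed. The slab, bowl, bystanders and other three tabs look unmoved, and the arm is well clear.
- **Disagreements:** The dip took about 4 N, slightly above the stated 1–3 N. While the tab was held at its stop there was also about 7 N of sideways force. The camera views disagreed by a few millimetres when I located the slab, so I used an averaged centre, and all the contact heights agreed with it.

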